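Raise the trim saw's counterweighted guard and bring up the stone carriage

ROBOT

A 6-joint arm with a two-finger parallel gripper is mounted at the origin on a cart in front of the work surface, level with it; the furniture and walls round the work are solid. World frame = base frame: x ahead of the robot, y to its left, z up, the work surface at z = 0. Lengths are in m, angles in degrees, forces in N, time in s.
With the tool pointing down it reaches from about 0.25 to 0.725 m from the base axis. Payload 9.7 kg.
Tool frame: the origin (TCP) lies between the finger pads; the fingertips stand 19 mm ahead of it and the grasp point (between the pads) is the TCP; z points along the fingers, y is the line along which they close (so a half turn about z gives the same grasp; the last joint's range is limited). The gripper opens to 85 mm and grips with 20 to 120 N. Pads are 22 mm wide; open, the fingers measure 114 mm over their backs; the gripper's body (76 mm by 85 mm) begins 54 mm behind the grasp point. The pads swing forward as they close: fully open they stand 13 mm farther back than shut.
Start: joints at [65.432, 4.979, 10.078, 95.1, 0, 90], TCP at [0.229, 0.5, 0.23] pointing down, gripper open.
Joint ranges: [-179.16, 179.16], [-48.56, 103.87], [-65.8, 70.77], [-126.05, 130.52], [-82.76, 87.17], [-180, 180]. Speed limits (degrees/s): [127.2, 127.2, 147.25, 180, 180, 180].

INTERFACE

Orientations are given as [roll, pitch, yaw] about the fixed x, y, z axes, in that order (R = Rz(yaw) Ry(pitch) Rx(roll)).
In Python, from workcell import telemetry, camera, calibration, workorder gives the robot as it stands.
- The arm moves only by the tool play_rows, never from a script. Its argument "increments" is a list of rows, each a list of 3 entries, a list of its own where there are three numbers: the shift along the tool's x, y, z in mm, then the turn, a rotation vector about the tool's x, y, z in degrees, then the closure, from 0 (fully open) to 1 (shut). In form: [[[x, y, z], [ax, ay, az], jaw], ...]. A call has 1 to 20 rows; each row is the pose to reach, as a shift and turn from the pose commanded when the call began, along the tool's axes at that moment; what a row does not reach only later rows make up. A row lasts 1/10 s, in which the tool goes at most 50 mm and 8.59 degrees, less where a joint would pass 70% of its speed; a pose out of reach is approached as far as the arm can. A call with a gripper value outside its range is refused whole. The fingers move at their own pace and stop on an object; "grip_force" is the grip in N (left out, the last holds). Time passes only in rows, so rows that repeat a pose let the fingers close. It gives the time, the measured TCP pose, the force, the opening and the grip force at its end, in the units of the state.
- telemetry.get_obs(): the state, without advancing time (a new reading comes with each control period).
- camera(name): name is "scene" or "top" or "wrist"; returns (picture, depth): 384x512x3 uint8, red, green, blue; 384x512 float32, m along the optical axis (not along the pixel's ray), 0 where there is no reading.
- calibration(name): a dict with "vertical_fov" (degrees; the focal length in pixels is half the picture's height over the tangent of half this angle, whatever the lens; pixels are square), "cx", "cy" (the principal point, pixels), "rvec" (rotation vector, rad) and "tvec" (3), from world to camera coordinates, as OpenCV has them; the wrist camera has in their place "hand_eye" (4x4, takes a point from camera to tool coordinates, whose origin is the TCP and whose axes are the flange's). Camera axes: x right, y down, z forward; pixel columns grow to the right and rows downward; lengths in m; the calibration is good to about 2 mm. The wrist camera is an equidistant fisheye: a pixel r from the principal point sees the ray r / f radians off the axis. A picture is of the moment at which its call begins: read the wrist's pose just before it. calibration takes no time and is no camera call.
- workorder.job_done(): hands the job in; it is judged then, once.
The state is a dict: "time": time; "q": joint angles; "qd": joint speeds; "joint_efforts": joint torques, N m; "ee_pos": TCP position; "tcp_rot": TCP orientation; "wrist_force": force on the tool from outside, world axes, zero at the start; "torque": the same for the moment, N m; "opening": finger opening in m; "grasp_force": force on a finger pad.
Only numpy, scipy, OpenCV 4.12 (cv2) and the standard library are available. Lean on these libraries where they do the work, as an engineer would, in place of code of your own. Each camera call takes 0.05 s, during which the arm holds its last target. There are 200 camera calls.

TASK

Get the little trim saw on the bench ready for lining up a cut. Push its counterweighted blade guard up by the cross bar, past the balance point, so that it falls back onto its stop and stays raised by itself; then push the stone carriage away from you along its rails until it is fully home against its rear stop. Only push with the fingers, lightly: do not grip the bar, the carriage or the stone clamped on it, keep off the blade, and leave the other things lying where they are.

Things in the scene. Friction and masses are not known exactly. Their poses are not given: they have to be found in the camera images.
- saw: The trim saw, fixed to the bench: grey housing with an aluminium deck 300 (x) x 290 (y) mm, deck top 64 mm above the bench. Origin under its centre on the bench; its x axis points to the rear of the saw (away from the robot, turned at most about 0.3 rad), y to its left, z up.
- guard_hinge (a point): The guard's hinge axis, at saw coordinates (100, 20, 100) mm; the axis runs along the saw's y. Axes as the saw's. The guard: a grey hood 40 mm wide reaching 140 mm in front of the hinge, a horn with the cross bar, and a steel counterweight behind. Two cheeks 8 mm thick beside it reach 114 mm above the bench.
- guard_bar (a point): Centre of the cross bar on top of the guard's horn: a black round roller 14 mm thick and 100 mm long along the saw's y, which turns freely on its pin, so that a finger can roll along it. With the guard down it lies 130 mm in front of (-x) and 110 mm above the hinge, i.e. 210 mm above the bench, free in front; it moves up and back on an arc of 170 mm radius about the hinge. Axes turn with the guard.
- guard (a joint): Angle of the guard about its hinge, rad: 0 = down over the blade, growing as the bar is pushed up and back; 1.45 = on its rear stop. The balance point is near 0.6: let go below it, the guard drops shut; beyond 0.7 it falls back onto the stop and stays. A push of 1 to 3 N back on the bar does it.
- carriage_face (a point): Centre of the flat front face of the stone carriage, which looks towards the robot: an aluminium plate 90 mm wide (saw's y), 36 mm high and 14 mm thick; the point lies 18 mm below its top edge and 22 mm above the deck. The carriage is 100 mm long behind this face and slides along the saw's x to the right of the blade. Axes as the saw's.
- carriage (a joint): Travel of the carriage along the saw's +x, m: starts between 0 and 0.03; 0.10 = home against the rear stop. It stays where it is left; it takes about 2 N to push.
- blade: The steel saw blade, a disc of 55 mm radius and 2 mm thick, standing upright in the deck under the guard; it reaches 100 mm above the bench. Origin at its centre, axis along y. Not to be touched.
- opal: Loose bystander: brown and blue opal 38 x 49 x 26 mm lying on the deck, left of the guard. Origin at its underside.
- jar: Loose bystander: round black-lidded gem jar, 50 mm across, 24 mm high, on the deck, rear left. Origin at its underside.
- loupe: Loose bystander: folded loupe 27 x 42 x 18 mm on the bench left of the saw. Origin at its underside.
- tweezers: Loose bystander: steel tweezers 128 mm long, 10 mm high, on the bench in front of the saw. Origin at the underside.
- brush: Loose bystander: thin brush 178 mm long, 12 mm thick, on the bench right of the saw. Origin at the underside.
- iron_stone: Loose bystander: brown stone 46 x 60 x 24 mm on the bench to the right rear of the saw. Origin at its underside.
- clamped_stone_mid (a point): Rough grey stone 47 x 60 x 36 mm clamped on the carriage behind its front plate (moves with it, cannot be removed); reaches 114 mm above the bench. The point is its middle, half-way up. Not to be gripped.

How it is judged (in metres and radians):
On the way, in this order (a step that is already met when the one before it is completed fails the run):
1. the guard has been pushed up and rests on its rear stop, out of the fingers' touch, with the carriage not yet moved home (value of joint guard above 1.38 rad and value of joint carriage below 0.07 m and contact force between the fingers and guard below 0.1 N), for 0.2 s.
2. the carriage has been pushed home against its stop, the guard still raised (value of joint guard above 1.38 rad and value of joint carriage above 0.096 m), for 0.2 s.
At the end, for the whole second after the job is handed in: the guard rests raised on its rear stop (angle over 1.38 rad) and at rest, and the carriage is home against its stop (travel over 95 of 100 mm) (value of joint guard above 1.38 rad and velocity of joint guard between -0.05 and 0.05 rad/s and value of joint carriage above 0.095 m); the robot touches nothing.
It fails at once if the cross bar, the carriage's front plate or the clamped stone is taken between the fingers ((x of the grasp point in the frame of guard_bar between -0.009 and 0.009 m and y of the grasp point in the frame of guard_bar between -0.055 and 0.055 m and z of the grasp point in the frame of guard_bar between -0.009 and 0.009 m) or (x of the grasp point in the frame of clamped_stone_mid between -0.012 and 0.012 m and y of the grasp point in the frame of clamped_stone_mid between -0.02 and 0.02 m and z of the grasp point in the frame of clamped_stone_mid between -0.015 and 0.015 m) or (y of the grasp point in the frame of carriage_face between -0.05 and 0.05 m and z of the grasp point in the frame of carriage_face between -0.022 and 0.022 m and x of the grasp point in the frame of carriage_face between 0.001 and 0.013 m)).
It fails at once if the guard is shoved harder than 25 N or the carriage harder than 40 N (contact force between the fingers and guard above 25 N or contact force between the fingers and carriage above 40 N).
It fails at once if the blade is touched (contact force between any of the fingers, the arm and blade above 0.5 N).
It fails at once if a bystander is moved more than 15 mm (distance of any of opal, jar, loupe, tweezers, brush, iron_stone from where it was at the start of the episode above 0.015 m).
It also fails if it takes over 58 s, if anything falls off the work surface, if the arm or the gripper's body presses on something with over 40 N, if the wrist force passes 120 N, or if a joint passes its speed limit or range.

## Working session

There is one attempt and no reset: what is moved stays moved. The work goes in short steps, Python scripts to look and compute and a tool call to move; the robot and the scene stay as the last step left them, time stands still between calls to the robot, and variables do not carry over. Pictures are saved under pics/ and viewed, at most 10 in all, crops included, and the job is handed in when it is done.

Besides the shell and the picture viewer there is one more tool, called after "Emit:" by a JSON object that holds its "op" and its "data", one argument or row to a line. play_rows: Moves the arm, as the interface text tells. Its arguments: {"type":"object","properties":{"increments":{"type":"array"},"grip_force":{"type":"number"}},"required":["increments"]}

```bash
mkdir -p pics; cat > h.py <<'E'
import numpy as np, cv2
from workcell import telemetry, camera, calibration, workorder
from scipy.spatial.transform import Rotation as R
def cloud(name):
    im,d=camera(name); c=calibration(name)
    f=192/np.tan(np.radians(c["vertical_fov"])/2)
    v,u=np.mgrid[:384,:512]
    P=np.stack([(u-c["cx"])/f*d,(v-c["cy"])/f*d,d],-1)
    M=cv2.Rodrigues(np.array(c["rvec"],float))[0]
    W=(P-np.array(c["tvec"]).ravel())@M
    W[d==0]=np.nan
    return im,W
E
python3 - <<'E'
from h import *
o=telemetry.get_obs(); print({k:np.round(v,3) for k,v in o.items()})
for n in("scene","top"):
    im,W=cloud(n); np.savez(n+".npz",im=im,W=W); cv2.imwrite(f"pics/{n}0.png",im[...,::-1])
    print(n,calibration(n))
E
```

```text
{'time': np.float64(0.0), 'q': array([65.433,  5.011, 10.031, 95.099,  0.   , 90.001]), 'qd': array([-0.055,  0.036,  0.03 ,  0.082,  0.018,  0.088]), 'joint_efforts': array([ 1.0000e-03, -5.2039e+01,  4.6480e+01,  1.6000e-02,  0.0000e+00,
       -0.0000e+00]), 'ee_pos': array([0.229, 0.5  , 0.229]), 'tcp_rot': array([-179.921,   -0.   ,  155.432]), 'wrist_force': array([-0.156, -0.041, -0.472]), 'torque': array([0.036, 0.035, 0.024]), 'grasp_force': np.float64(0.0), 'opening': np.float64(0.086)}
scene {'vertical_fov': 49.80667853219413, 'cx': 250.8037005079784, 'cy': 189.1967541666237, 'rvec': array([ 2.11677027, -1.01914937,  0.46758345]), 'tvec': array([-0.30595907,  0.43904117,  0.80998707])}
top {'vertical_fov': 44.25975541694483, 'cx': 255.77742706759017, 'cy': 188.06996103359134, 'rvec': array([ 2.08646235, -2.1304864 ,  0.18562668]), 'tvec': array([0.08127533, 0.5836719 , 1.08963922])}
```

View pics/scene0.png

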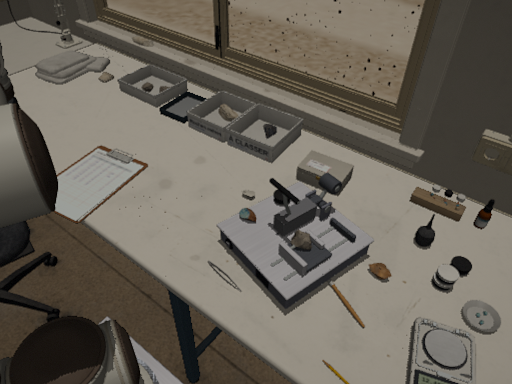

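View pics/top0.png

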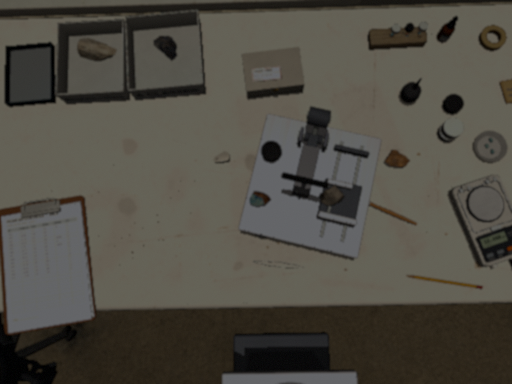

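The scene view shows the saw mid-bench. In the top view its deck corners are near (267,115), (381,137), (357,256) and (241,235), with the bar at about (304,181) and the carriage at about (340,203). Next I'll measure these from depth.

```bash
python3 - <<'E'
from h import *
D={n:np.load(n+".npz") for n in("scene","top")}
for n in D:
    W=D[n]["W"]; roi=np.zeros((384,512),bool)
    if n=="top": roi[100:265,235:390]=1
    else: roi[165:305,210:385]=1
    z=W[...,2]
    m=((z>.055)&(z<.072)&roi).astype(np.uint8)
    m=cv2.morphologyEx(m,cv2.MORPH_OPEN,np.ones((3,3)))
    p=W[m>0]; r=cv2.minAreaRect(p[:,:2].astype(np.float32)); print(n,"deck z",np.median(p[:,2]),r)
    a=np.radians(-12)
    b=roi&(z>.185); q=W[b]; print(" bar n",len(q)); 
    if len(q): print(q.min(0),q.max(0),cv2.minAreaRect(q[:,:2].astype(np.float32)), np.percentile(q,[5,50,95],axis=0))
E
```

```text
scene deck z 0.0632212691809893 ((0.5916620492935181, -0.06485627591609955), (0.2917490303516388, 0.30123934149742126), 75.2664566040039)
 bar n 234
[ 0.54886173 -0.0879515   0.18527091] [0.58514722 0.01083059 0.21805207] ((0.5677762031555176, -0.038937270641326904), (0.10147381573915482, 0.015936613082885742), 74.5975341796875) [[ 0.55174566 -0.08383847  0.19455916]
 [ 0.56515372 -0.04117788  0.21359177]
 [ 0.57711137  0.00433361  0.21693528]]
top deck z 0.06452446002714618 ((0.5931938886642456, -0.06357651948928833), (0.29059529304504395, 0.3018101751804352), 75.22618103027344)
 bar n 315
[ 0.55052149 -0.0854162   0.20724535] [0.5849503  0.01458539 0.22327019] ((0.5690672993659973, -0.036010924726724625), (0.1030004546046257, 0.0146346315741539), 75.01864624023438) [[ 0.55446726 -0.08028924  0.21136474]
 [ 0.56800434 -0.03675083  0.21583303]
 [ 0.58114258  0.00834364  0.21932736]]
```

```bash
cat >> h.py <<'E'
C=np.array([.5925,-.064]); A=np.radians(-14.8); X=np.array([np.cos(A),np.sin(A)]); Y=np.array([-X[1],X[0]])
def saw(W): d=W[...,:2]-C; return np.stack([d@X,d@Y,W[...,2]],-1)
def world(s): return np.r_[C+s[0]*X+s[1]*Y, s[2]]
def rel(s,yaw=None):
    "saw point (m) [and tool yaw] -> shift mm in current tool frame, turn"
    o=telemetry.get_obs(); T=R.from_euler("xyz",o["tcp_rot"],degrees=True)
    print("tcp saw",np.round(saw(np.array(o["ee_pos"]))*1e3,1),"rot",np.round(o["tcp_rot"],1),"q",np.round(o["q"],1),"F",np.round(o["wrist_force"],1),"t",o["time"])
    sh=T.inv().apply(world(s)-o["ee_pos"])*1e3
    tu=None if yaw is None else np.round((T.inv()*R.from_euler("xyz",[180,0,yaw],degrees=True)).as_rotvec(degrees=True),1)
    print("shift",np.round(sh,1),"turn",tu)
E
python3 - <<'E'
from h import *
for n in("scene","top"):
    S=saw(np.load(n+".npz")["W"]); 
    m=(abs(S[...,0])<.15)&(S[...,1]>-.14)&(S[...,1]<-.003)&(S[...,2]>.075)&(S[...,2]<.13)
    p=S[m]; print(n,len(p))
    for x0 in np.arange(-.15,.12,.01):
        q=p[(p[:,0]>=x0)&(p[:,0]<x0+.01)]
        if len(q)>3: print(round(x0,2),len(q),"y",np.round(np.percentile(q[:,1],[2,98])*1e3),"z",np.round(np.percentile(q[:,2],[2,50,98])*1e3))
rel([-.075,.058,.21],165.2)
E
```

```text
scene 1621
-0.09 186 y [-118.  -34.] z [ 76.  90. 104.]
-0.08 178 y [-121.  -33.] z [ 76. 103. 106.]
-0.07 22 y [-120.  -37.] z [ 75. 102. 105.]
-0.06 48 y [-120.  -38.] z [75. 78. 94.]
-0.05 138 y [-119.  -34.] z [75. 78. 94.]
-0.04 195 y [-118.  -32.] z [ 75.  90. 109.]
-0.03 162 y [-118.  -31.] z [ 75.  96. 111.]
-0.02 99 y [-118.  -42.] z [ 75.  79. 109.]
-0.01 68 y [-119.  -49.] z [ 75.  78. 104.]
0.0 170 y [-117.  -41.] z [75. 88. 97.]
0.01 49 y [-119.  -35.] z [76. 88. 98.]
0.08 49 y [-96.  -6.] z [ 76.  96. 114.]
0.09 189 y [-119.  -11.] z [ 76.  84. 112.]
0.1 49 y [-117.   -9.] z [ 75.  86. 114.]
0.11 16 y [-15.  -8.] z [ 76. 106. 113.]
top 1826
-0.09 89 y [-116.  -32.] z [ 75.  93. 105.]
-0.08 179 y [-117.  -30.] z [ 98. 104. 109.]
-0.07 94 y [-116.  -30.] z [ 76.  81. 107.]
-0.06 147 y [-117.  -32.] z [76. 79. 95.]
-0.05 170 y [-116.  -31.] z [75. 79. 95.]
-0.04 191 y [-116.  -28.] z [ 76.  92. 110.]
-0.03 172 y [-116.  -26.] z [ 76. 103. 113.]
-0.02 126 y [-116.  -31.] z [ 76.  82. 112.]
-0.01 113 y [-117.  -36.] z [ 76.  79. 107.]
0.0 175 y [-117.  -37.] z [ 76.  90. 100.]
0.01 80 y [-117.  -31.] z [76. 93. 98.]
0.08 30 y [-14.  -5.] z [ 78. 106. 115.]
0.09 185 y [-115.   -5.] z [ 76.  86. 116.]
0.1 63 y [-113.   -4.] z [ 82.  86. 116.]
0.11 12 y [-13.  -5.] z [ 98. 113. 114.]
tcp saw [-495.9  452.3  229.3] rot [-179.9    0.   155.4] q [65.4  5.  10.  95.1 -0.  90. ] F [ 0.9 -0.4 -0.4] t 0.1
shift [-481.7 -317.2   19.7] turn [-0.1 -0.  -9.8]
```

Emit:
{"op": "play_rows", "data": {
  "increments": [
    [[-12,-8,0],[0,0,-1],1],
    [[-40,-26,0],[0,0,-2],1],
    [[-72,-47,1],[0,0,-3],1],
    [[-104,-68,2],[0,0,-4],1],
    [[-136,-90,4],[0,0,-5],1],
    [[-168,-111,6],[0,0,-6],1],
    [[-200,-132,8],[0,0,-7],1],
    [[-232,-153,10],[0,0,-8],1],
    [[-264,-174,12],[0,0,-9],1],
    [[-296,-195,14],[0,0,-9.8],1],
    [[-328,-216,16],[0,0,-9.8],1],
    [[-360,-237,18],[0,0,-9.8],1],
    [[-392,-258,20],[0,0,-9.8],1],
    [[-420,-277,20],[0,0,-9.8],1],
    [[-445,-293,20],[0,0,-9.8],1],
    [[-463,-305,20],[0,0,-9.8],1],
    [[-476,-313,20],[0,0,-9.8],1],
    [[-482,-317,20],[0,0,-9.8],1],
    [[-482,-317,20],[0,0,-9.8],1],
    [[-482,-317,20],[0,0,-9.8],1]
  ]
}}

```text
time: 2.1
ee_pos: [0.5349, 0.0121, 0.21]
tcp_rot: [180.0, -0.0, 165.3]
wrist_force: [-0.0, -0.1, -0.4]
opening: -0.0003
grasp_force: 0.0
```

```bash
python3 - <<'E'
from h import *
rel([-.048,.058,.21],165.2); print(telemetry.get_obs()["opening"])
im,W=cloud("scene"); cv2.imwrite("pics/s1.png",cv2.resize(im[150:290,200:390,::-1],None,fx=4,fy=4))
E
```

```text
tcp saw [-75.1  58.9 210. ] rot [180.   -0.  165.3] q [ 1.3  2.6  5.3 92.8  0.  16. ] F [-0.  -0.1 -0.4] t 2.1
shift [-27.1  -0.9  -0.1] turn [ 0.  -0.   0.1]
-0.0002813740277789118
```

View pics/s1.png

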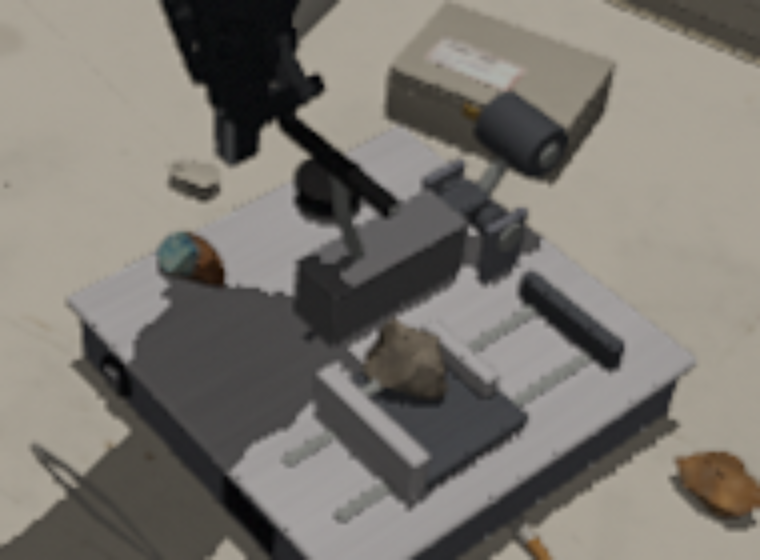

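The crop shows the finger at about (235,130), in front of the bar's left end and clear of the narrow horn at (345,215). I'll push along the arc.

Emit:
{"op": "play_rows", "data": {
  "increments": [
    [[-6,0,0],[0,0,0],1],
    [[-12,0,0],[0,0,0],1],
    [[-17,0,0],[0,0,0],1],
    [[-21,0,0],[0,0,0],1],
    [[-25,0,0],[0,0,0],1],
    [[-28,0,-1],[0,0,0],1],
    [[-31,0,-4],[0,0,0],1],
    [[-35,0,-8],[0,0,0],1],
    [[-39,0,-12],[0,0,0],1],
    [[-43,0,-15],[0,0,0],1],
    [[-47,0,-19],[0,0,0],1],
    [[-51,0,-22],[0,0,0],1],
    [[-55,0,-25],[0,0,0],1],
    [[-59,0,-28],[0,0,0],1],
    [[-63,0,-31],[0,0,0],1],
    [[-67,0,-34],[0,0,0],1],
    [[-72,0,-37],[0,0,0],1]
  ]
}}

```text
time: 3.85
ee_pos: [0.6051, -0.007, 0.2472]
tcp_rot: [-180.0, -0.0, 165.2]
wrist_force: [-0.2, 0.8, 0.0]
opening: -0.0
grasp_force: 0.0
```

```bash
python3 - <<'E'
from h import *
rel([.07,.058,.269],165.2)
im,W=cloud("scene"); cv2.imwrite("pics/s2.png",cv2.resize(im[150:290,200:390,::-1],None,fx=3,fy=3))
E
```

```text
tcp saw [ -2.3  58.4 247.2] rot [-180.    -0.   165.2] q [-0.7 13.3 21.4 98.1 -0.  14.1] F [-0.2  0.8  0. ] t 3.85
shift [-72.3  -0.4 -21.8] turn [-0. -0.  0.]
```

View pics/s2.png

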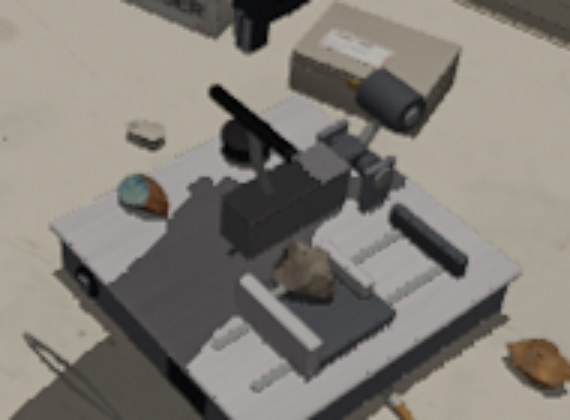

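The guard is still down: bar end at about (215,92), finger at about (250,35), so the finger slipped past the bar. I'll measure where the fingertip really is.

```bash
python3 - <<'E'
from h import *
for n in ("scene","top"):
    im,W=cloud(n); S=saw(W)*1e3
    print(n)
    m=(abs(S[...,0]+0)<60)&(S[...,1]>-40)&(S[...,1]<110)&(S[...,2]>170)&(S[...,2]<300)
    p=S[m]
    for z in range(180,300,10):
        q=p[(p[:,2]>=z)&(p[:,2]<z+10)]
        if len(q): print(z,len(q),"x",np.round(np.percentile(q[:,0],[3,97])),"y",np.round(np.percentile(q[:,1],[3,97])))
E
```

```text
scene
180 13 x [-31. -23.] y [14. 21.]
190 8 x [-33. -29.] y [14. 22.]
200 37 x [-37. -32.] y [-31.  63.]
210 180 x [-38. -26.] y [-30.  65.]
240 3 x [-11.  -5.] y [51. 55.]
250 25 x [-15.   1.] y [46. 63.]
260 37 x [-15.   3.] y [44. 63.]
270 39 x [-14.   3.] y [44. 70.]
280 26 x [-15.  -7.] y [44. 69.]
290 61 x [-17.   3.] y [27. 84.]
top
```

The visible tip is at about z 245 mm with the TCP at 247, so the finger rode over the bar. I'll go back over the bar and come in about 27 mm lower.

Emit:
{"op": "play_rows", "data": {
  "increments": [
    [[0,0,-15],[0,0,0],1],
    [[15,0,-20],[0,0,0],1],
    [[40,0,-20],[0,0,0],1],
    [[65,0,-20],[0,0,0],1],
    [[78,0,-10],[0,0,0],1],
    [[78,0,15],[0,0,0],1],
    [[78,0,40],[0,0,0],1],
    [[78,0,58],[0,0,0],1],
    [[78,0,64],[0,0,0],1],
    [[78,0,64],[0,0,0],1]
  ]
}}

```text
time: 5.0
ee_pos: [0.529, 0.0131, 0.1825]
tcp_rot: [-180.0, -0.1, 165.2]
wrist_force: [-0.0, -0.0, 0.1]
opening: 0.0001
grasp_force: 0.0
```

```bash
python3 - <<'E'
from h import *
rel([-.048,.058,.183],165.2)
im,W=cloud("scene"); S=saw(W)*1e3
m=(S[...,0]>-140)&(S[...,0]<-50)&(S[...,1]>-40)&(S[...,1]<110)&(S[...,2]>120)&(S[...,2]<260)
p=S[m]
for z in range(120,260,5):
        q=p[(p[:,2]>=z)&(p[:,2]<z+5)]
        if len(q): print(z,len(q),"x",np.round(np.percentile(q[:,0],[3,97])),"y",np.round(np.percentile(q[:,1],[3,97])))
E
```

```text
tcp saw [-81.1  58.3 182.5] rot [-1.800e+02 -1.000e-01  1.652e+02] q [ 1.4  1.5  1.1 89.7  0.  16.2] F [-0.  -0.   0.1] t 5.0
shift [-33.1  -0.3  -0.5] turn [-0.  -0.1  0. ]
180 2 x [-82. -76.] y [51. 51.]
185 10 x [-93. -88.] y [50. 64.]
190 13 x [-94. -79.] y [45. 65.]
195 19 x [-94. -77.] y [44. 64.]
200 15 x [-93. -76.] y [44. 63.]
205 23 x [-94. -76.] y [43. 71.]
210 11 x [-93. -85.] y [44. 61.]
215 13 x [-94. -88.] y [45. 62.]
220 7 x [-94. -89.] y [44. 63.]
225 16 x [-96. -91.] y [32. 78.]
230 32 x [-95. -75.] y [30. 86.]
235 49 x [-95. -74.] y [26. 92.]
240 27 x [-95. -72.] y [21. 95.]
245 37 x [-98. -70.] y [17. 99.]
250 50 x [-100.  -76.] y [ 10. 103.]
255 44 x [-100.  -88.] y [  9. 106.]
```

Emit:
{"op": "play_rows", "data": {
  "increments": [
    [[-8,0,0],[0,0,0],1],
    [[-16,0,0],[0,0,0],1],
    [[-22,0,0],[0,0,0],1],
    [[-27,0,0],[0,0,0],1],
    [[-31,0,0],[0,0,0],1],
    [[-34,0,0],[0,0,0],1],
    [[-37,0,-3],[0,0,0],1],
    [[-41,0,-7],[0,0,0],1],
    [[-45,0,-11],[0,0,0],1],
    [[-49,0,-15],[0,0,0],1],
    [[-53,0,-18],[0,0,0],1]
  ]
}}

```text
time: 6.15
ee_pos: [0.5811, -0.0006, 0.2016]
tcp_rot: [180.0, 0.0, 165.2]
wrist_force: [-1.5, -0.2, -0.3]
opening: 0.0002
grasp_force: 0.5
```

```bash
python3 - <<'E'
from h import *
rel([.07,.058,.242],165.2)
im,W=cloud("top"); S=saw(W)*1e3
m=(S[...,0]>-60)&(S[...,0]<120)&(S[...,1]>-40)&(S[...,1]<5)&(S[...,2]>195)
print(np.round(np.median(S[m],0)),m.sum())
E
```

```text
tcp saw [-27.2  58.4 201.6] rot [180.    0.  165.2] q [-0.1  8.8 11.1 92.3 -0.  14.7] F [-1.5 -0.2 -0.3] t 6.15
shift [-97.2  -0.4 -40.3] turn [0. 0. 0.]
[-35.   2. 665.] 174
```

Contact holds at 1.5 N, so I'll continue along the arc.

Emit:
{"op": "play_rows", "data": {
  "increments": [
    [[-5,0,-4],[0,0,0],1],
    [[-10,0,-8],[0,0,0],1],
    [[-15,0,-11],[0,0,0],1],
    [[-20,0,-15],[0,0,0],1],
    [[-25,0,-18],[0,0,0],1],
    [[-30,0,-20],[0,0,0],1],
    [[-35,0,-23],[0,0,0],1],
    [[-40,0,-25],[0,0,0],1],
    [[-45,0,-28],[0,0,0],1],
    [[-50,0,-30],[0,0,0],1],
    [[-55,0,-32],[0,0,0],1],
    [[-60,0,-34],[0,0,0],1],
    [[-65,0,-35],[0,0,0],1],
    [[-70,0,-36],[0,0,0],1],
    [[-75,0,-37],[0,0,0],1],
    [[-80,0,-38],[0,0,0],1],
    [[-85,0,-39],[0,0,0],1],
    [[-90,0,-39],[0,0,0],1],
    [[-95,0,-39],[0,0,0],1],
    [[-100,0,-39],[0,0,0],1]
  ]
}}

```text
time: 8.2
ee_pos: [0.6778, -0.0261, 0.2399]
tcp_rot: [-180.0, -0.0, 165.2]
wrist_force: [0.1, -0.0, -0.2]
opening: 0.0002
grasp_force: 0.0
```

Emit:
{"op": "play_rows", "data": {
  "increments": [
    [[0,0,0],[0,0,0],1],
    [[0,0,0],[0,0,0],1],
    [[0,0,0],[0,0,0],1],
    [[0,0,0],[0,0,0],1],
    [[0,0,0],[0,0,0],1],
    [[0,0,0],[0,0,0],1]
  ]
}}

```text
time: 8.8
ee_pos: [0.6773, -0.026, 0.2401]
tcp_rot: [180.0, 0.0, 165.2]
wrist_force: [0.1, 0.0, -0.8]
opening: 0.0
grasp_force: 0.0
```

```bash
python3 - <<'E'
from h import *
rel([-.14,.058,.242],165.2)
im,W=cloud("scene"); cv2.imwrite("pics/s3.png",cv2.resize(im[150:290,200:390,::-1],None,fx=3,fy=3))
E
```

```text
tcp saw [ 72.3  58.4 240.1] rot [180.    0.  165.2] q [ -2.2  24.4  34.7 100.3  -0.   12.6] F [ 0.1  0.  -0.8] t 8.8
shift [212.3  -0.3  -1.9] turn [0. 0. 0.]
```

View pics/s3.png

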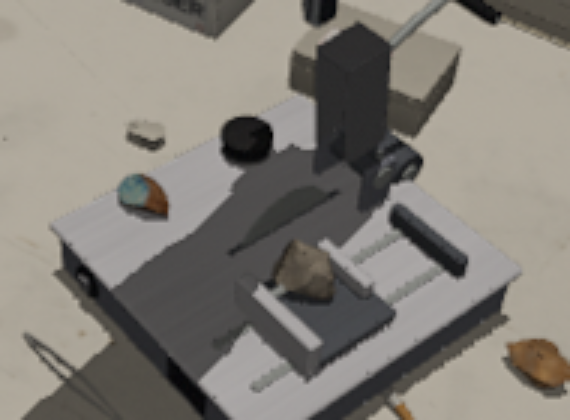

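The guard stands upright on its stop at about (350,95), the blade is exposed and the carriage hasn't moved. I'll retreat and go to the front of the carriage.

Emit:
{"op": "play_rows", "data": {
  "increments": [
    [[10,0,0],[0,0,0],1],
    [[35,0,0],[0,0,0],1],
    [[65,0,0],[0,0,0],1],
    [[95,0,0],[0,0,0],1],
    [[125,-10,0],[0,0,0],1],
    [[155,-30,0],[0,0,0],1],
    [[180,-55,0],[0,0,0],1],
    [[197,-80,10],[0,0,0],1],
    [[202,-105,30],[0,0,0],1],
    [[202,-122,55],[0,0,0],1],
    [[202,-130,80],[0,0,0],1],
    [[202,-133,105],[0,0,0],1],
    [[202,-133,128],[0,0,0],1],
    [[202,-133,143],[0,0,0],1],
    [[202,-133,149],[0,0,0],1],
    [[202,-133,150],[0,0,0],1],
    [[202,-133,150],[0,0,0],1]
  ]
}}

```text
time: 10.55
ee_pos: [0.4486, -0.1031, 0.0908]
tcp_rot: [180.0, 0.1, 165.2]
wrist_force: [-0.4, -0.1, 0.2]
opening: 0.0
grasp_force: 0.0
```

```bash
python3 - <<'E'
from h import *
rel([-.103,-.075,.09],165.2)
im,W=cloud("scene"); cv2.imwrite("pics/s4.png",cv2.resize(im[150:310,200:390,::-1],None,fx=3,fy=3))
S=saw(W)*1e3
m=(S[...,0]>-160)&(S[...,0]<-102)&(S[...,1]>-130)&(S[...,1]<-20)&(S[...,2]>68)&(S[...,2]<150)
p=S[m]
for z in range(65,150,5):
        q=p[(p[:,2]>=z)&(p[:,2]<z+5)]
        if len(q): print(z,len(q),"x",np.round(np.percentile(q[:,0],[3,97])),"y",np.round(np.percentile(q[:,1],[3,97])))
E
```

```text
tcp saw [-129.2  -74.5   90.8] rot [1.800e+02 1.000e-01 1.652e+02] q [-12.9  -7.8 -17.9  79.9  -0.    1.8] F [-0.4 -0.1  0.2] t 10.55
shift [-26.2  -0.5   0.9] turn [0.  0.1 0. ]
65 3 x [-113. -102.] y [-105. -103.]
90 4 x [-140. -137.] y [-81. -73.]
95 6 x [-142. -137.] y [-83. -70.]
100 13 x [-141. -127.] y [-88. -64.]
105 16 x [-141. -125.] y [-90. -71.]
110 14 x [-141. -132.] y [-89. -70.]
115 14 x [-141. -133.] y [-88. -69.]
120 9 x [-141. -136.] y [-88. -69.]
125 14 x [-142. -135.] y [-88. -69.]
130 4 x [-142. -140.] y [-87. -71.]
135 20 x [-144. -138.] y [-100.  -51.]
140 41 x [-143. -123.] y [-104.  -44.]
145 49 x [-143. -120.] y [-110.  -42.]
```

View pics/s4.png

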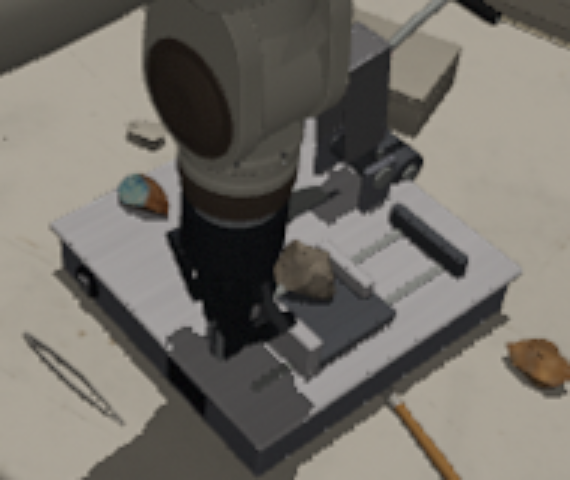

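The finger stands in front of the carriage plate, with its tip at about (220,350) and everything clear. I'll drop 5 mm and push.

Emit:
{"op": "play_rows", "data": {
  "increments": [
    [[-7,0,5],[0,0,0],1],
    [[-14,0,5],[0,0,0],1],
    [[-20,0,5],[0,0,0],1],
    [[-24,0,5],[0,0,0],1],
    [[-28,0,5],[0,0,0],1],
    [[-32,0,5],[0,0,0],1],
    [[-36,0,5],[0,0,0],1],
    [[-40,0,5],[0,0,0],1],
    [[-45,0,5],[0,0,0],1],
    [[-50,0,5],[0,0,0],1],
    [[-55,0,5],[0,0,0],1],
    [[-60,0,5],[0,0,0],1],
    [[-65,0,5],[0,0,0],1],
    [[-70,0,5],[0,0,0],1],
    [[-75,0,5],[0,0,0],1],
    [[-80,0,5],[0,0,0],1],
    [[-85,0,5],[0,0,0],1],
    [[-89,0,5],[0,0,0],1],
    [[-92,0,5],[0,0,0],1],
    [[-94,0,5],[0,0,0],1]
  ]
}}

```text
time: 12.6
ee_pos: [0.5393, -0.1272, 0.0849]
tcp_rot: [-180.0, -0.0, 165.2]
wrist_force: [-2.3, -0.2, 1.9]
opening: -0.0002
grasp_force: 0.8
```

Emit:
{"op": "play_rows", "data": {
  "increments": [
    [[-2,0,0],[0,0,0],1],
    [[-4,0,0],[0,0,0],1],
    [[-6,0,0],[0,0,0],1]
  ]
}}

```text
time: 12.9
ee_pos: [0.5449, -0.1286, 0.085]
tcp_rot: [-180.0, -0.0, 165.2]
wrist_force: [-2.5, -0.4, -0.3]
opening: 0.0002
grasp_force: 0.8
```

```bash
python3 - <<'E'
from h import *
rel([0,-.075,.086],165.2)
im,W=cloud("top"); S=saw(W)*1e3
for n in("scene","top"):
    im,W=cloud(n); S=saw(W)*1e3
    m=(S[...,1]>-116)&(S[...,1]<-100)&(S[...,2]>84)&(S[...,2]<120)&(abs(S[...,0])<150)
    h,e=np.histogram(S[m][:,0],np.arange(-100,140,8)); print(n,[(int(a),int(b)) for a,b in zip(e,h) if b])
E
```

```text
tcp saw [-29.5 -74.6  85. ] rot [-180.    -0.   165.2] q [-13.3   6.   -4.9  79.1  -0.    1.5] F [-2.5 -0.4 -0.3] t 12.9
shift [-29.5  -0.4  -1. ] turn [-0. -0.  0.]
scene [(-28, 4), (-20, 41), (-12, 12), (-4, 1), (84, 2), (92, 14), (100, 2)]
top []
```

Emit:
{"op": "play_rows", "data": {
  "increments": [
    [[-1,0,0],[0,0,0],1],
    [[-2,0,0],[0,0,0],1],
    [[-3,0,0],[0,0,0],1],
    [[-4,0,0],[0,0,0],1],
    [[-5,0,0],[0,0,0],1]
  ]
}}

```text
time: 13.55
ee_pos: [0.5498, -0.1298, 0.085]
tcp_rot: [180.0, 0.0, 165.2]
wrist_force: [-0.7, 0.6, -0.1]
opening: -0.0
grasp_force: 0.8
```

Emit:
{"op": "play_rows", "data": {
  "increments": [
    [[-1,0,0],[0,0,0],1],
    [[-2,0,0],[0,0,0],1]
  ]
}}

```text
time: 13.75
ee_pos: [0.5517, -0.1304, 0.085]
tcp_rot: [180.0, 0.0, 165.2]
wrist_force: [-0.8, 1.2, 1.0]
opening: 0.0
grasp_force: 0.8
```

Emit:
{"op": "play_rows", "data": {
  "increments": [
    [[-1,0,0],[0,0,0],1],
    [[-2,0,0],[0,0,0],1]
  ]
}}

```text
time: 13.95
ee_pos: [0.5536, -0.1309, 0.085]
tcp_rot: [180.0, -0.0, 165.2]
wrist_force: [-1.0, 0.9, 0.8]
opening: 0.0
grasp_force: 0.8
```

Emit:
{"op": "play_rows", "data": {
  "increments": [
    [[-1,0,0],[0,0,0],1],
    [[-2,0,0],[0,0,0],1]
  ]
}}

```text
time: 14.15
ee_pos: [0.5541, -0.131, 0.085]
tcp_rot: [180.0, -0.2, 165.2]
wrist_force: [-13.2, 4.0, 6.9]
opening: 0.0002
grasp_force: 7.0
```

Emit:
{"op": "play_rows", "data": {
  "increments": [
    [[-1,0,0],[0,0,0],1],
    [[-1,0,0],[0,0,0],1]
  ]
}}

```text
time: 14.35
ee_pos: [0.5541, -0.131, 0.085]
tcp_rot: [180.0, -0.3, 165.2]
wrist_force: [-14.7, 5.5, 8.5]
opening: 0.0
grasp_force: 8.0
```

Emit:
{"op": "play_rows", "data": {
  "increments": [
    [[-1,0,0],[0,0,0],1],
    [[-1,0,0],[0,0,0],1]
  ]
}}

```text
time: 14.55
ee_pos: [0.5541, -0.131, 0.085]
tcp_rot: [180.0, -0.4, 165.2]
wrist_force: [-21.0, 5.9, 12.1]
opening: 0.0003
grasp_force: 10.8
```

```bash
python3 - <<'E'
from h import *
rel([0,-.075,.086],165.2)
im,W=cloud("scene"); S=saw(W)*1e3
m=(S[...,1]>-118)&(S[...,1]<-95)&(S[...,2]>71)&(S[...,2]<120)&(S[...,0]>-60)&(S[...,0]<150)
h,e=np.histogram(S[m][:,0],np.arange(-60,140,5)); print([(int(a),int(b)) for a,b in zip(e,h) if b])
cv2.imwrite("pics/s5.png",cv2.resize(im[190:270,270:380,::-1],None,fx=6,fy=6))
E
```

```text
tcp saw [-20.  -74.6  85. ] rot [180.   -0.4 165.2] q [-13.3   7.6  -3.1  79.7   0.    1.5] F [-21.    5.9  12.1] t 14.55
shift [-20.   -0.4  -1.2] turn [ 0.  -0.4  0. ]
[(-15, 28), (-10, 55), (-5, 17), (0, 7), (5, 2), (10, 2), (15, 8), (20, 12), (25, 14), (30, 18), (35, 11), (40, 16), (45, 14), (50, 14), (55, 15), (60, 12), (65, 16), (70, 12), (75, 17), (80, 16), (85, 8), (90, 32), (95, 16), (100, 7)]
```

View pics/s5.png

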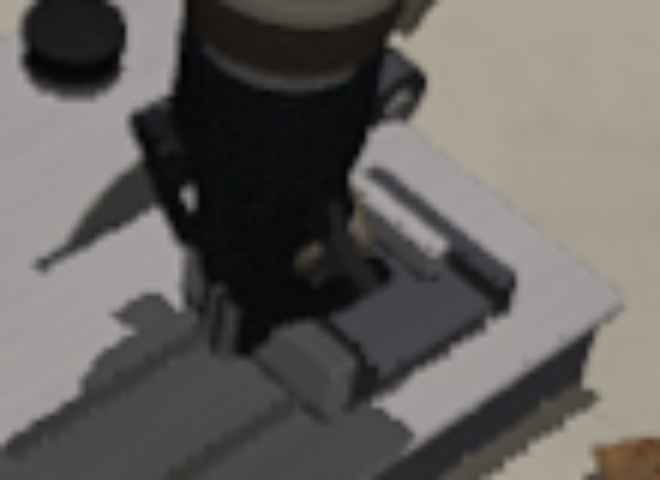

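The carriage is against its rear stop bar at about (480,260), and the force has risen hard to 21 N. I'll back off and lift.

Emit:
{"op": "play_rows", "data": {
  "increments": [
    [[3,0,0],[0,0,0],1],
    [[10,0,0],[0,0,0],1],
    [[25,0,0],[0,0,0],1],
    [[45,0,-5],[0,0,0],1],
    [[70,0,-20],[0,0,0],1],
    [[95,0,-45],[0,0,0],1],
    [[110,0,-70],[0,0,0],1],
    [[118,0,-90],[0,0,0],1],
    [[120,0,-100],[0,0,0],1],
    [[120,0,-100],[0,0,0],1],
    [[120,0,-100],[0,0,0],1]
  ]
}}

```text
time: 15.7
ee_pos: [0.4416, -0.1014, 0.1841]
tcp_rot: [-180.0, -0.0, 165.2]
wrist_force: [0.1, -0.1, -0.2]
opening: 0.0001
grasp_force: 0.0
```

```bash
python3 - <<'E'
from h import *
rel([0,-.075,.086],165.2)
im,W=cloud("scene"); cv2.imwrite("pics/s6.png",cv2.resize(im[150:310,200:390,::-1],None,fx=3,fy=3))
E
```

```text
tcp saw [-136.3  -74.7  184.1] rot [-180.    -0.   165.2] q [-12.9  -8.9  -8.5  90.4  -0.    1.8] F [ 0.1 -0.1 -0.2] t 15.7
shift [-136.4   -0.4   98. ] turn [-0. -0.  0.]
```

View pics/s6.png

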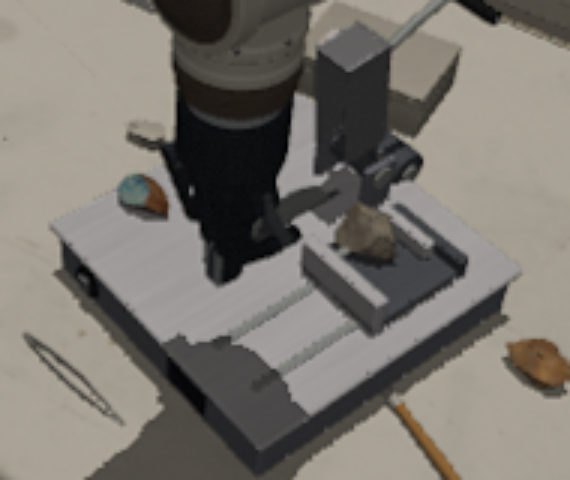

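The guard is still raised at about (350,95), the carriage is home at about (385,265), and the gripper is clear of everything.

```bash
python3 -c "
from workcell import workorder; print(workorder.job_done())"
```

```text
the job is handed in; nothing more can be done
None
```

I handed the job in at about 16 s: the guard is up on its rear stop and the carriage is home against its stop, though the interface returned no verdict. The first push at the bar slipped over it with the guard still down; the second, 27 mm lower, raised it.

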